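# Shut the cast into its curing bay

### The job

On the bench of the dental lab stands a curing unit with two drawers left open; one holds the dental cast with its arch of teeth, the other a plain stone disc. With the fingertips push the drawer that holds the cast fully home, then push the sliding shield on the unit's roof all the way to that same side so that it covers that bay's window. Do not touch, lift or upset the cast or the disc, leave the other drawer open as it is, disturb nothing else on the bench, and finish clear of everything.

Things in the scene. Friction and masses are not known exactly. Their poses are not given: they have to be found in the camera images.
- unit: the curing unit, a white box standing fixed on the bench: 200 mm deep (x), 280 mm wide (y), roof 84 mm above the bench. Origin at the centre of its underside; its -x side is the front, facing the robot, where the two drawers come out; its +y is called left. The bays lie side by side, their middles at y = +68 and -68 mm; each has an amber window (80 x 90 mm, middle at x = -30 mm) in the roof. Two guide rails 8 mm wide and 8 mm high run along y on the roof at x = -87 and +27 mm
- tray_left (a joint): how far the left (+y) drawer is out, m: 0 is fully home (stop), 0.13 is the limit; it stands about 0.08 to 0.12 out at the start. It slides along the unit's x (home is towards +x) with about 1.5 N of friction and some drag (12 N per m/s), has no spring and stays where it is left
- tray_right (a joint): the same for the right (-y) drawer
- front_left (a point): the middle of the outer, robot-facing face of the left drawer's front plate, 55 mm above the bench. The plate is plain aluminium without a handle, 20 mm thick, 126 mm wide, from 11 to 75 mm above the bench; fully home its outer face stands 22 mm proud of the unit's front (at unit x = -122 mm). Behind it is a steel tray 116 mm wide with walls up to 33 mm and a floor 17 mm above the bench
- front_right (a point): the same point on the right drawer's front plate
- cover (a joint): position of the single sliding light shield along the unit's y, m: +0.066 is the left stop (covering the left window), -0.066 the right stop (covering the right window); it starts near the middle. About 1.5 N of friction and some drag (10 N per m/s), no spring, stays where it is left
- rib (a point): the top middle of the rib on the shield, 110.5 mm above the bench. The shield is a dark steel plate 104 x 120 mm, its upper face 89.5 mm above the bench; the rib stands on its middle, 21 mm high, 12 mm wide (y) and 60 mm long (x of the unit), to be pushed on its side
- cast: the stone dental cast: round base 56 mm across and 16 mm high with a horseshoe of teeth on it, 31 mm high in all; stands loose in one of the drawers (left or right), in the part that is out; origin at the centre of its underside
- blank: a plain disc of the same stone, 56 mm across, 18 mm high, loose in the other drawer; origin at the centre of its underside
- spare_cast: a second stone cast like cast, standing on the bench beside the curing unit, not part of the job. 56 mm across, 31 mm high; origin at the centre of its underside
- brush: a small brush 170 mm long lying on the bench beside the curing unit; origin under its middle, handle along its -x
- jar: a small jar, 40 mm across, 42 mm high, standing on the back part of the unit's roof; origin at the centre of its underside
- bur_block: a white block 75 x 130 x 26 mm with burs standing in it (about 55 mm high in all); origin at the centre of its underside
- bowl: a rubber mixing bowl, 120 mm across, 55 mm high; origin at the centre of its underside
- bottle: a closed bottle, 60 mm across, 130 mm high; origin at the centre of its underside
- cup: an empty white cup, 70 mm across, 80 mm high; origin at the centre of its underside

How it is judged:
On the way, in this order (a step that is already met when the one before it is completed fails the run):
1. the drawer that holds the cast is fully home (((y of cast in the frame of unit above 0 m and value of joint tray_left below 0.004 m) or (y of cast in the frame of unit below 0 m and value of joint tray_right below 0.004 m))), for 0.2 s.
2. the shield is pushed right over to the side of the cast's bay (((y of cast in the frame of unit above 0 m and value of joint tray_left below 0.004 m and value of joint cover above 0.059 m) or (y of cast in the frame of unit below 0 m and value of joint tray_right below 0.004 m and value of joint cover below -0.059 m))), for 0.2 s.
At the end, for the whole second after the job is handed in: The cast's drawer is within 4 mm of fully home, the shield is within 7 mm of its stop on that side, the other drawer is still open more than 70 mm (and has not moved more than 10 mm), the cast and the disc stand flat in their drawers (tilt under 0.2 rad) and the cast is at rest (((y of cast in the frame of unit above 0 m and value of joint tray_left below 0.004 m and value of joint cover above 0.059 m and value of joint tray_right above 0.07 m) or (y of cast in the frame of unit below 0 m and value of joint tray_right below 0.004 m and value of joint cover below -0.059 m and value of joint tray_left above 0.07 m)) and z of each of cast, blank in the frame of unit below 0.022 m and angle between each of cast, blank's own z axis and vertical below 0.2 rad and linear speed of cast below 0.02 m/s); the robot touches nothing.
It fails at once if the other drawer (the one without the cast) is moved more than 10 mm ((y of cast in the frame of unit above 0 m and distance of front_right from where it was at the start of the episode above 0.01 m) or (y of cast in the frame of unit below 0 m and distance of front_left from where it was at the start of the episode above 0.01 m)).
It fails at once if the cast or the disc is touched with the robot (contact force between any of the fingers, the arm and cast above 0.5 N or contact force between any of the fingers, the arm and blank above 0.5 N).
It fails at once if the cast or the disc is lifted from its drawer or tipped (z of any of cast, blank in the frame of unit above 0.027 m or angle between any of cast, blank's own z axis and vertical above 0.3 rad).
It fails at once if something else on the bench is moved more than 15 mm (distance of any of spare_cast, brush, jar, bur_block, bowl, bottle, cup from where it was at the start of the episode above 0.015 m).
It also fails if it takes over 42 s, if anything falls off the work surface, if the arm or the gripper's body presses on something with over 40 N, if the wrist force passes 120 N, or if a joint passes its speed limit or range.

### The arm

A 6-joint arm with a two-finger parallel gripper is mounted at the origin on the work surface. World frame = base frame: x ahead of the robot, y to its left, z up, the work surface at z = 0. Lengths are in m, angles in rad, forces in N, time in s.
With the tool pointing down it reaches from about 0.3 to 0.875 m from the base axis. Payload 6.4 kg.
Tool frame: the origin (TCP) lies midway between the tips of the shut fingers; the grasp point (between the pads) lies 19 mm behind it; x points along the fingers, y is the direction in which the jaws open and shut, and the axes are right-handed (so a half turn about x gives the same grasp; the last joint's range is limited). The gripper opens to 85 mm and grips with 20 to 120 N. Pads are 22 mm wide; open, the fingers measure 114 mm over their backs; the gripper's body (76 mm by 85 mm) begins 54 mm behind the grasp point. The pads swing forward as they close: fully open they stand 13 mm farther back than shut.
Start: joints at [1.129, 0.181, 1.607, -0, 1.354, -0.206], TCP at [0.134, 0.559, 0.231] pointing down, gripper open.
Joint ranges: [-2.99, 2.99], [-0.89, 2.07], [0.3, 2.58], [-1.14, 4.28], [0, 2.63], [-3.12, 3.12]. Speed limits (rad/s): [2.57, 2.57, 3.01, 3.14, 3.14, 3.14].

### API

Orientations are given as a unit quaternion [w, x, y, z].
In Python, from bench import ctrl gives the robot as it stands.
- The arm moves only by the tool step_arm, never from a script. Its argument "motion" is a list of rows, each a list of 7 numbers: the shift along the tool's x, y, z in mm, then the turn, a rotation vector about the tool's x, y, z in degrees, then the closure in counts, from 0 (fully open) to 255 (shut). In form: [[tx, ty, tz, rx, ry, rz, hand], ...]. A call has 1 to 10 rows; each row is the pose to reach, as a shift and turn from the pose commanded when the call began, along the tool's axes at that moment; what a row does not reach only later rows make up. A row lasts 1/8 s, in which the tool goes at most 62.5 mm and 10.7 degrees, less where a joint would pass 70% of its speed; a pose out of reach is approached as far as the arm can. A call with a gripper value outside its range is refused whole. The fingers move at their own pace and stop on an object; the grip force is fixed at half the most. Time passes only in rows, so rows that repeat a pose let the fingers close. It gives the time, the measured TCP pose, the force and the opening at its end, in the units of the state.
- ctrl.get_obs(): the state, without advancing time (a new reading comes with each control period).
- ctrl.camera(name): name is "scene" or "top" or "wrist"; returns (picture, depth): 384x512x3 uint8, red, green, blue; 384x512 float32, m along the optical axis (not along the pixel's ray), 0 where there is no reading.
- ctrl.camera_info(name): a dict with "fx", "fy", "cx", "cy" (pixels), "T" (4x4, takes a point from camera to world coordinates); the wrist camera has in their place "hand_eye" (4x4, takes a point from camera to tool coordinates, whose origin is the TCP and whose axes are the tool frame's). Camera axes: x right, y down, z forward; pixel columns grow to the right and rows downward; lengths in m; the calibration is good to about 2 mm. A picture is of the moment at which its call begins: read the wrist's pose just before it. camera_info takes no time and is no camera call.
- ctrl.hand_in(): hands the job in, once; it reports no verdict.
The state is a dict: "time_s": time; "q": joint angles; "dq": joint speeds; "joint_efforts": joint torques, N m; "eef_pos": TCP position; "eef_rot": TCP orientation; "wrist_force": force on the tool from outside, world axes, zero at the start; "torque": the same for the moment, N m; "opening": opening from 0.0 (shut) to 1.0 (fully open).
Only numpy, scipy, OpenCV 4.12 (cv2) and the standard library are available. Lean on these libraries where they do the work, as an engineer would, in place of code of your own. Each camera call takes 0.05 s, during which the arm holds its last target. There are 200 camera calls.

## Working session

There is one attempt and no reset: what is moved stays moved. The work goes in short steps, Python scripts to look and compute and a tool call to move; the robot and the scene stay as the last step left them, time stands still between calls to the robot, and variables do not carry over. Pictures are saved under pics/ and viewed, about 8 in all and at most 12, crops included, and the job is handed in when it is done.

Besides the shell and the picture viewer there is one more tool, called after "Emit:" as name(argument=value, ...) on one line, values as JSON. step_arm: Moves the arm, as the interface text tells. Its arguments: {"type":"object","properties":{"motion":{"type":"array","items":{"type":"array","items":{"type":"number"}}}},"required":["motion"]}

```bash
mkdir -p pics; cat > h.py <<'E'
import numpy as np, cv2
from bench import ctrl
def grab(n):
    p,d=ctrl.camera(n); np.savez(f'{n}.npz',p=p,d=d); return p,d
def ld(n):
    z=np.load(f'{n}.npz'); return z['p'],z['d']
def world(n,d):
    i=ctrl.camera_info(n); v,u=np.mgrid[:d.shape[0],:d.shape[1]]
    P=np.stack([(u-i['cx'])/i['fx']*d,(v-i['cy'])/i['fy']*d,d],-1)
    T=np.array(i['T']); W=P@T[:3,:3].T+T[:3,3]; W[d==0]=np.nan; return W
E
python3 - <<'E'
from h import *
for n in('top','scene'):
    p,d=grab(n); cv2.imwrite(f'pics/{n}0.png',cv2.resize(p[...,::-1],(800,600)))
print(ctrl.get_obs()); print(ctrl.camera_info('top'))
E
```

```text
{'time_s': 0.1, 'q': array([ 1.12870951e+00,  1.81483392e-01,  1.60790311e+00, -3.20766930e-05,
        1.35378968e+00, -2.06323003e-01]), 'dq': array([ 6.92666963e-04, -2.44250556e-03, -2.56836981e-03,  6.88662414e-04,
        3.46257499e-04, -3.49778443e-05]), 'joint_efforts': array([ 1.74521920e-04, -4.45881593e+01, -3.52235520e+01, -3.12315988e-04,
        4.26480139e-03, -8.20849266e-06]), 'eef_pos': array([0.13410165, 0.55863578, 0.23046725]), 'eef_rot': array([ 0.70203166,  0.0826255 ,  0.70236736, -0.08369394]), 'wrist_force': array([ 0.68140019, -0.89378225, -0.13454386]), 'torque': array([ 0.0138114 , -0.01924826,  0.01004242]), 'opening': 1.001991409688556}
{'fx': 476.85024668541615, 'fy': 476.85024668541615, 'cx': 253.52492187496543, 'cy': 187.8679668145464, 'T': array([[ 0.02405076, -0.9980527 ,  0.05755322,  0.47689434],
       [-0.99968447, -0.02442755, -0.00585204,  0.0211435 ],
       [ 0.00724653, -0.05739431, -0.99832529,  1.51568556],
       [ 0.        ,  0.        ,  0.        ,  1.        ]])}
```

View pics/top0.png

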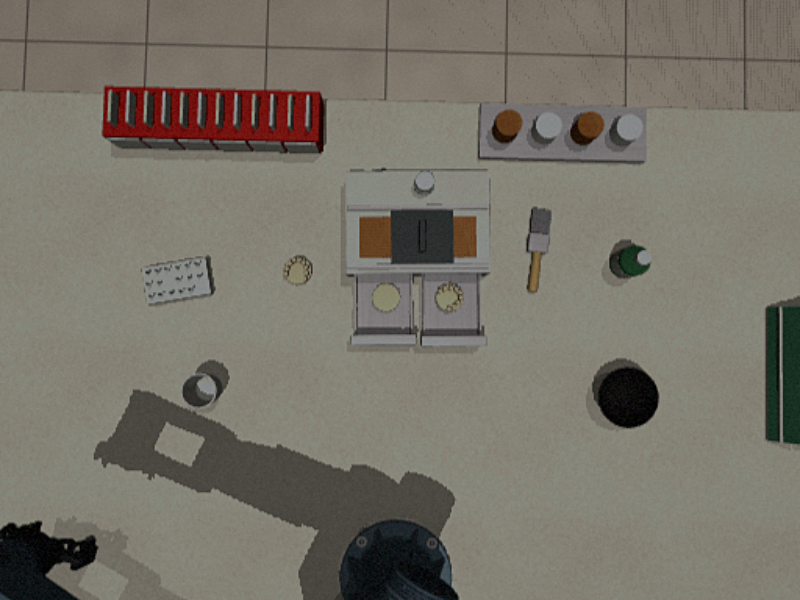

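View pics/scene0.png

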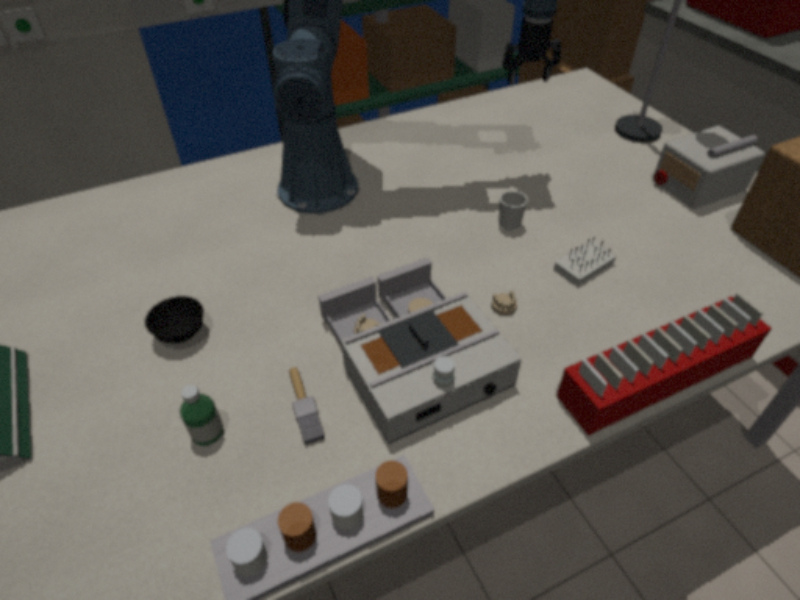

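The cast (449,296) with teeth is in the right (-y) drawer, and the plain disc (386,297) is in the left one. The rib is at (422,235). I'll measure these with depth next.

```bash
python3 - <<'E'
from h import *
p,d=ld('top'); W=world('top',d); s=.64
# unit region
sub=np.zeros(d.shape,bool); sub[int(165*s):int(352*s),int(338*s):int(498*s)]=1
z=W[...,2]
def fit(name,m):
    u,v=np.where(m)[1],np.where(m)[0]
    P=W[m]; r=cv2.minAreaRect(P[:,:2].astype(np.float32)*1000); print(name,len(P),P.mean(0).round(4),np.median(P[:,2]).round(4),r)
def comps(name,m,mn=15):
    n,l,st,c=cv2.connectedComponentsWithStats(m.astype(np.uint8))
    for i in range(1,n):
        if st[i,4]>=mn: fit(name+str(c[i].round(0)),l==i)
print('bench z',np.nanmedian(z[200:240,330:345]))
fr=sub.copy(); fr[:int(322*s)]=0
comps('front',fr&(z>.06)&(z<.085))
comps('rib/jar',sub&(z>.099),5)
hsv=cv2.cvtColor(p,cv2.COLOR_RGB2HSV)
roof=sub.copy(); roof[int(278*s):]=0
comps('shield',roof&(hsv[...,2]<70),60)
comps('unit',roof&(z>.07),60)
E
```

```text
bench z -0.0006522570170366393
front[245. 217.] 281 [0.4715 0.0374 0.0746] 0.0748 ((471.3277893066406, 36.37110137939453), (18.155132293701172, 120.93120574951172), 1.3780581951141357)
front[290. 217.] 282 [ 0.4744 -0.1002  0.0743] 0.0744 ((474.5563659667969, -98.49555206298828), (18.217559814453125, 123.86972045898438), 1.3917597532272339)
rib/jar[271. 115.] 138 [ 0.7722 -0.0339  0.124 ] 0.1259 ((773.9547729492188, -33.73480987548828), (36.21730422973633, 34.7895393371582), 4.771620750427246)
rib/jar[270. 150.] 99 [ 0.6717 -0.0333  0.109 ] 0.1093 ((672.1822509765625, -33.40929412841797), (59.879249572753906, 12.082066535949707), 1.809012770652771)
shield[270. 151.] 1371 [nan nan nan] nan ((671.9898071289062, -32.80792999267578), (104.00518798828125, 117.75242614746094), 1.9044816493988037)
unit[267. 141.] 6055 [ 0.7007 -0.0234  0.0874] 0.086 ((702.2588500976562, -24.828231811523438), (200.65814208984375, 279.8081970214844), 1.5035667419433594)
```

```bash
cat >> h.py <<'E'
from scipy.spatial.transform import Rotation as Ro
YAW=np.radians(1.45); U0=np.array([.7022,-.0248,0])
def w(ux,uy,z): return U0+Ro.from_euler('z',YAW).apply([ux,uy,0])+[0,0,z]
def to(pts):
    o=ctrl.get_obs(); q=o['eef_rot']; R=Ro.from_quat([q[1],q[2],q[3],q[0]])
    a=np.array([np.cos(YAW),np.sin(YAW),0]); b=np.array([-a[1],a[0],0])
    best=min((Ro.from_matrix(np.c_[[0,0,-1],s*b,np.cross([0,0,-1],s*b)]) for s in(1,-1)),key=lambda T:(R.inv()*T).magnitude())
    print('tcp',o['eef_pos'].round(4),'F',o['wrist_force'].round(1),'t',o['time_s'],'R',R.as_matrix().round(3).tolist())
    print('turn deg',np.degrees((R.inv()*best).as_rotvec()).round(2))
    for P in pts: print(np.round(P,4),'shift mm',(1000*R.inv().apply(P-o['eef_pos'])).round(1))
E
python3 - <<'E'
from h import *
to([w(-290,0,0)]) if 0 else to([w(-.29,-.068,.231),w(-.29,-.068,.048)])
E
```

```text
tcp [0.1341 0.5586 0.2305] F [ 0.7 -0.9 -0.1] t 0.1 R [[-0.001, 0.234, 0.972], [-0.001, 0.972, -0.234], [-1.0, -0.002, -0.0]]
turn deg [-14.96  -0.03   0.09]
[ 0.414  -0.1001  0.231 ] shift mm [ 2.000e-01 -5.751e+02  4.260e+02]
[ 0.414  -0.1001  0.048 ] shift mm [ 183.2 -574.9  426.1]
```

Emit:
step_arm(motion=[[0, -575, 426, -15, 0, 0, 255], [0, -575, 426, -15, 0, 0, 255], [0, -575, 426, -15, 0, 0, 255], [0, -575, 426, -15, 0, 0, 255], [0, -575, 426, -15, 0, 0, 255], [0, -575, 426, -15, 0, 0, 255], [0, -575, 426, -15, 0, 0, 255], [0, -575, 426, -15, 0, 0, 255], [0, -575, 426, -15, 0, 0, 255], [0, -575, 426, -15, 0, 0, 255]])

```text
time_s: 1.35
eef_pos: [0.3788, -0.0177, 0.2314]
eef_rot: [0.707, -0.009, 0.707, 0.009]
wrist_force: [0.9, 0.4, -0.3]
opening: -0.0
```

```bash
python3 - <<'E'
from h import *
to([w(-.29,-.068,.2),w(-.29,-.068,.048)])
E
```

```text
tcp [ 0.3788 -0.0177  0.2314] F [ 0.9  0.4 -0.3] t 1.35 R [[0.001, -0.025, 1.0], [-0.0, 1.0, 0.025], [-1.0, -0.0, 0.001]]
turn deg [-0.    0.06  0.  ]
[ 0.414  -0.1001  0.2   ] shift mm [ 31.5 -83.3  33. ]
[ 0.414  -0.1001  0.048 ] shift mm [183.5 -83.3  32.9]
```

Emit:
step_arm(motion=[[0, -50, 20, 0, 0, 0, 255], [30, -83, 33, 0, 0, 0, 255], [80, -83, 33, 0, 0, 0, 255], [130, -83, 33, 0, 0, 0, 255], [170, -83, 33, 0, 0, 0, 255], [183, -83, 33, 0, 0, 0, 255], [183, -83, 33, 0, 0, 0, 255]])

```text
time_s: 2.22
eef_pos: [0.4134, -0.0975, 0.0481]
eef_rot: [0.707, -0.009, 0.707, 0.009]
wrist_force: [1.0, 0.2, 1.0]
opening: 0.004
```

```bash
python3 - <<'E'
from h import *
to([w(-.2395-.013,-.068,.048),w(-.122-.011,-.068,.048)])
p,d=grab('wrist'); cv2.imwrite('pics/w1.png',p[...,::-1])
E
```

```text
tcp [ 0.4134 -0.0975  0.0481] F [1.  0.2 1. ] t 2.225 R [[-0.001, -0.026, 1.0], [0.001, 1.0, 0.026], [-1.0, 0.001, -0.001]]
turn deg [ 0.04 -0.07 -0.04]
[ 0.4515 -0.0992  0.048 ] shift mm [ 0.1 -2.7 38. ]
[ 0.571  -0.0961  0.048 ] shift mm [-1.000e-01 -2.800e+00  1.575e+02]
```

View pics/w1.png

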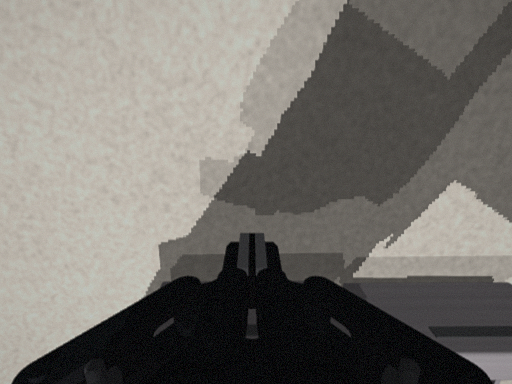

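The open drawer plate (345–512, 275–384) is at lower right. It is the left one, and the fingers are clear of it. I'll push the right drawer gently.

Emit:
step_arm(motion=[[0, -2, 20, 0, 0, 0, 255], [0, -3, 30, 0, 0, 0, 255], [0, -3, 35, 0, 0, 0, 255], [0, -3, 40, 0, 0, 0, 255], [0, -3, 46, 0, 0, 0, 255], [0, -3, 54, 0, 0, 0, 255], [0, -3, 64, 0, 0, 0, 255], [0, -3, 74, 0, 0, 0, 255], [0, -3, 84, 0, 0, 0, 255], [0, -3, 94, 0, 0, 0, 255]])

```text
time_s: 3.52
eef_pos: [0.5082, -0.098, 0.0481]
eef_rot: [0.707, -0.009, 0.707, 0.009]
wrist_force: [-1.7, 2.5, -0.1]
opening: -0.002
```

Emit:
step_arm(motion=[[0, 0, 10, 0, 0, 0, 255], [0, 0, 20, 0, 0, 0, 255], [0, 0, 30, 0, 0, 0, 255], [0, 0, 40, 0, 0, 0, 255], [0, 0, 48, 0, 0, 0, 255], [0, 0, 53, 0, 0, 0, 255], [0, 0, 57, 0, 0, 0, 255], [0, 0, 57, 0, 0, 0, 255]])

```text
time_s: 4.53
eef_pos: [0.5655, -0.0971, 0.0487]
eef_rot: [0.708, -0.009, 0.706, 0.009]
wrist_force: [0.7, 0.9, -0.2]
opening: -0.003
```

```bash
python3 - <<'E'
from h import *
to([w(-.122-.011,-.068,.048)])
p,d=grab('top'); cv2.imwrite('pics/t2.png',cv2.resize(p[90:240,200:340,::-1],None,fx=4,fy=4))
E
```

```text
tcp [ 0.5655 -0.0971  0.0487] F [ 0.7  0.9 -0.2] t 4.525 R [[0.002, -0.026, 1.0], [-0.001, 1.0, 0.026], [-1.0, -0.001, 0.002]]
turn deg [0.04 0.09 0.04]
[ 0.571  -0.0961  0.048 ] shift mm [0.7 0.8 5.4]
```

View pics/t2.png

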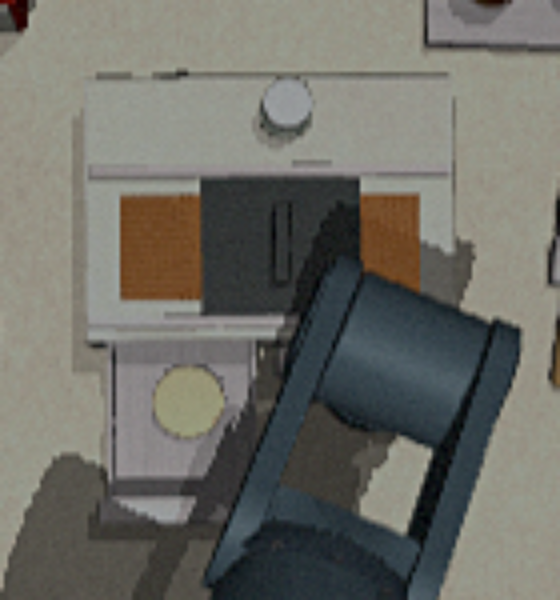

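Left drawer and disc (190,400) are undisturbed. There is no stop force yet, so I'll continue in small steps until it shows.

Emit:
step_arm(motion=[[0, 0, 3, 0, 0, 0, 255], [0, 0, 6, 0, 0, 0, 255], [0, 0, 8, 0, 0, 0, 255], [0, 0, 8, 0, 0, 0, 255]])

```text
time_s: 5.08
eef_pos: [0.569, -0.0965, 0.0479]
eef_rot: [0.704, -0.009, 0.71, 0.01]
wrist_force: [-17.8, -1.3, 11.4]
opening: 0.001
```

Stop reached (−18 N, at the expected position). I'll hold briefly, back off and rise.

Emit:
step_arm(motion=[[0, 0, 0, 0, 0, 0, 255], [0, 0, 0, 0, 0, 0, 255], [0, 0, -10, 0, 0, 0, 255], [0, 0, -40, 0, 0, 0, 255], [-40, 0, -60, 0, 0, 0, 255], [-100, 0, -60, 0, 0, 0, 255], [-150, 0, -60, 0, 0, 0, 255], [-150, 0, -60, 0, 0, 0, 255]])

```text
time_s: 6.08
eef_pos: [0.516, -0.0993, 0.2036]
eef_rot: [0.711, -0.011, 0.703, 0.008]
wrist_force: [0.3, -0.3, -0.4]
opening: -0.001
```

```bash
python3 - <<'E'
from h import *
r=np.array([.672,-.0333,0]); b=np.array([-np.sin(YAW),np.cos(YAW),0])
to([r+b*.045+[0,0,.198], r+b*.045+[0,0,.098], r+b*.0205+[0,0,.098], w(-.03,-.066+.0205,.098)])
p,d=grab('top'); W=world('top',d); z=W[...,2]
cv2.imwrite('pics/t3.png',cv2.resize(p[90:240,200:340,::-1],None,fx=4,fy=4))
for n,m in(('R',np.s_[185:225,275:315]),('L',np.s_[206:225,225:267])):
    k=(z[m]>.06)&(z[m]<.08); print(n,k.sum(),cv2.minAreaRect(W[m][k][:,:2].astype(np.float32)*1000))
E
```

```text
tcp [ 0.516  -0.0993  0.2036] F [ 0.3 -0.3 -0.4] t 6.075 R [[0.01, -0.026, 1.0], [-0.004, 1.0, 0.026], [-1.0, -0.004, 0.01]]
turn deg [0.05 0.59 0.26]
[0.6709 0.0117 0.198 ] shift mm [  6.8 107.  157.7]
[0.6709 0.0117 0.098 ] shift mm [106.8 107.4 156.6]
[ 0.6715 -0.0128  0.098 ] shift mm [106.9  82.9 156.6]
[ 0.6734 -0.071   0.098 ] shift mm [107.1  24.6 157. ]
R 0 ((0.0, 0.0), (0.0, 0.0), 0.0)
L 263 ((471.3234558105469, 36.34609603881836), (18.162857055664062, 120.91155242919922), 1.3862212896347046)
```

View pics/t3.png

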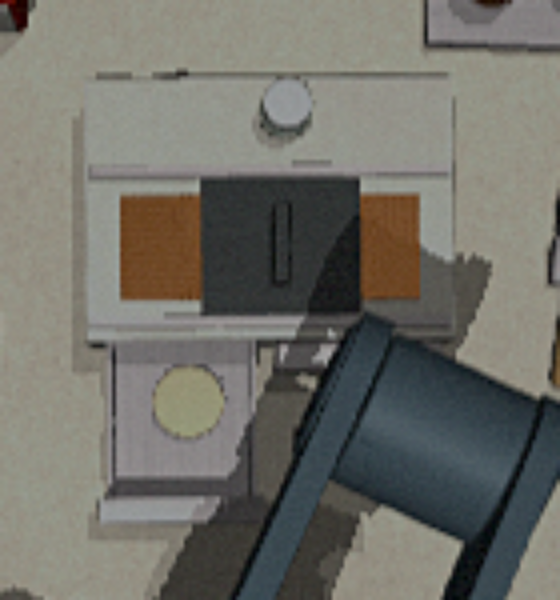

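Left drawer is unchanged (0.0 mm moved) and the right plate (300,355) is close against the unit. I'll go to the left side of the rib.

Emit:
step_arm(motion=[[0, 30, 40, 0, 0, 0, 255], [0, 65, 90, 0, 0, 0, 255], [3, 100, 145, 0, 0, 0, 255], [3, 107, 157, 0, 0, 0, 255], [3, 107, 157, 0, 0, 0, 255], [3, 107, 157, 0, 0, 0, 255]])

```text
time_s: 6.88
eef_pos: [0.6657, 0.0126, 0.1939]
eef_rot: [0.706, -0.009, 0.708, 0.009]
wrist_force: [-0.5, -0.3, 0.3]
opening: -0.002
```

```bash
python3 - <<'E'
from h import *
r=np.array([.672,-.0333,0]); b=np.array([-np.sin(YAW),np.cos(YAW),0])
to([r+b*.045+[0,0,.099], r+b*.0205+[0,0,.099], w(-.03,-.066+.0205,.099)])
E
```

```text
tcp [0.6657 0.0126 0.1939] F [-0.5 -0.3  0.3] t 6.875 R [[-0.002, -0.026, 1.0], [0.0, 1.0, 0.026], [-1.0, 0.0, -0.002]]
turn deg [ 0.02 -0.13 -0.01]
[0.6709 0.0117 0.099 ] shift mm [94.9 -1.1  5.4]
[ 0.6715 -0.0128  0.099 ] shift mm [ 94.9 -25.6   5.3]
[ 0.6734 -0.071   0.099 ] shift mm [ 94.9 -83.8   5.7]
```

Emit:
step_arm(motion=[[40, 0, 5, 0, 0, 0, 255], [75, 0, 5, 0, 0, 0, 255], [90, 0, 5, 0, 0, 0, 255], [94, -1, 5, 0, 0, 0, 255], [94, -10, 5, 0, 0, 0, 255], [94, -18, 5, 0, 0, 0, 255], [94, -23, 5, 0, 0, 0, 255], [94, -28, 5, 0, 0, 0, 255], [94, -36, 5, 0, 0, 0, 255], [94, -45, 5, 0, 0, 0, 255]])

```text
time_s: 8.12
eef_pos: [0.6733, -0.0319, 0.1016]
eef_rot: [0.707, -0.009, 0.707, 0.009]
wrist_force: [0.9, 2.5, 1.5]
opening: 0.004
```

Emit:
step_arm(motion=[[1, -9, 0, 0, 0, 0, 255], [1, -18, 0, 0, 0, 0, 255], [1, -26, 0, 0, 0, 0, 255], [1, -32, 0, 0, 0, 0, 255], [1, -37, 0, 0, 0, 0, 255], [1, -40, 0, 0, 0, 0, 255], [1, -43, 0, 0, 0, 0, 255]])

```text
time_s: 9.0
eef_pos: [0.6741, -0.0738, 0.1001]
eef_rot: [0.707, -0.008, 0.707, 0.01]
wrist_force: [1.1, 11.5, 4.3]
opening: 0.001
```

Emit:
step_arm(motion=[[0, -3, 0, 0, 0, 0, 255], [0, -5, 0, 0, 0, 0, 255], [0, -5, 0, 0, 0, 0, 255], [0, -5, 0, 0, 0, 0, 255]])

```text
time_s: 9.5
eef_pos: [0.674, -0.0742, 0.1002]
eef_rot: [0.707, -0.007, 0.707, 0.013]
wrist_force: [0.8, 18.2, 6.1]
opening: -0.003
```

The shield is hard at its stop. I'll back off (+y), rise, and retreat to the robot's side.

Emit:
step_arm(motion=[[0, 10, 0, 0, 0, 0, 255], [0, 35, 0, 0, 0, 0, 255], [-40, 45, 0, 0, 0, 0, 255], [-100, 45, 0, 0, 0, 0, 255], [-140, 45, -40, 0, 0, 0, 255], [-150, 60, -100, 0, 0, 0, 255], [-150, 110, -150, 0, 0, 0, 255], [-150, 160, -200, 0, 0, 0, 255], [-150, 210, -250, 0, 0, 0, 255], [-150, 260, -290, 0, 0, 0, 255]])

```text
time_s: 10.75
eef_pos: [0.3929, 0.1543, 0.25]
eef_rot: [0.707, -0.009, 0.707, 0.009]
wrist_force: [-0.1, 1.2, -0.0]
opening: 0.001
```

Emit:
step_arm(motion=[[0, 55, -30, 0, 0, 0, 255], [0, 110, -50, 0, 0, 0, 255], [0, 150, -60, 0, 0, 0, 255], [0, 150, -60, 0, 0, 0, 255], [0, 150, -60, 0, 0, 0, 255]])

```text
time_s: 11.38
eef_pos: [0.3308, 0.3012, 0.2499]
eef_rot: [0.707, -0.01, 0.707, 0.009]
wrist_force: [0.3, 0.1, -0.4]
opening: 0.003
```

```bash
python3 - <<'E'
from h import *
p0,d0=ld('top'); p,d=grab('top'); W=world('top',d); z=W[...,2]
cv2.imwrite('pics/t4.png',cv2.resize(p[...,::-1],(800,600)))
R=Ro.from_euler('z',-YAW)
def rep(n,k):
    r=cv2.minAreaRect(W[k][:,:2].astype(np.float32)*1000); c=np.r_[r[0],0]/1000
    print(n,k.sum(),np.round(r[0],1),np.round(r[1],1),'unit',(R.apply(c-U0)*1000).round(1)[:2])
v,u=np.mgrid[:384,:512]
box=lambda a,b,c,e:(v>=a)&(v<b)&(u>=c)&(u<e)
rep('L front',box(206,225,220,267)&(z>.06)&(z<.085))
rep('R front',box(174,225,269,316)&(z>.06)&(z<.0795))
rep('rib',box(130,172,220,316)&(z>.1)); rep('jar',box(100,128,250,300)&(z>.1))
print(ctrl.get_obs()['eef_pos'],ctrl.get_obs()['wrist_force'])
E
```

```text
L front 279 [471.3  36.4] [ 18.1 120.9] unit [-229.2   67. ]
R front 284 [ 593.  -100.5] [ 23.8 134.4] unit [-111.1  -72.9]
rib 82 [673.9 -91.1] [59.2  9.6] unit [-30.  -65.6]
jar 139 [773.4 -34.2] [35.3 35.7] unit [ 71.  -11.2]
[0.3311265  0.30078915 0.25000578] [0.25380326 0.17464142 0.49737771]
```

View pics/t4.png

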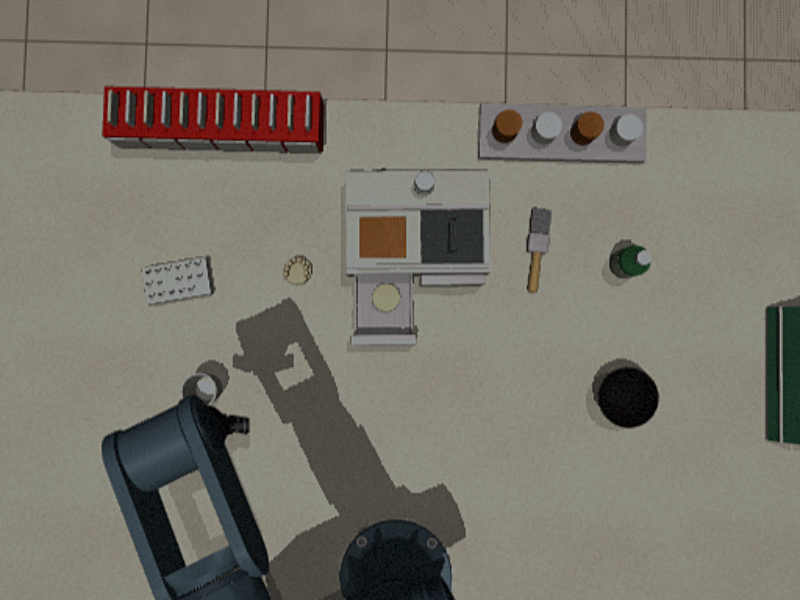

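Right drawer is home (420–485, 280), the shield covers the right window (450,237), the left drawer and disc are unchanged, and the arm is clear.

```bash
python3 -c "
from bench import ctrl; print(ctrl.hand_in())"
```

```text
the job is handed in; nothing more can be done
None
```

The job is handed in after about 11.4 s; the hand-in reports no verdict. The cast was in the right drawer. I pushed that drawer home with the shut fingertips, then pushed the shield to its right stop by the rib.

| Item | Measured at the end | Expected |
|---|---|---|
| Right drawer's front plate, middle (unit x) | −111 mm, after an 18 N stop force | −112 mm when home |
| Shield rib (unit y) | −65.6 mm, after an 18 N stop force | −66 mm at the stop |
| Left drawer's front plate | moved less than 0.1 mm | left open as found |
| Jar | within 1 mm of its start | not disturbed |

In the last picture the disc and the other bench items look unmoved. The arm is clear at 0.25 m with no contact force.

- **Cast not seen:** it is under the roof now, so I could not check it directly after the push. The push was slow and nothing unusual showed in the forces.
- **Rough plate outline:** the right plate measured 24 × 134 mm instead of 20 × 126 mm, because some edge pixels of the unit were mixed in. Its position is therefore good to only a few mm, but the stop force and the tool position agree with it being home.

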